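# Refit a pump's valve ball

### The arm

A 7-joint arm with a two-finger parallel gripper is mounted at the origin on the work surface. World frame = base frame: x ahead of the robot, y to its left, z up, the work surface at z = 0. Lengths are in m, angles in rad, forces in N, time in s.
With the tool pointing down it reaches from about 0.35 to 0.9 m from the base axis. Payload 8.1 kg.
Tool frame: the origin (TCP) lies midway between the tips of the shut fingers; the grasp point (between the pads) lies 19 mm behind it; z points along the fingers, y is the line along which they close (so a half turn about z gives the same grasp; the last joint's range is limited). The gripper opens to 92 mm and grips with 3 to 60 N. Pads are 19 mm wide; open, the fingers measure 130 mm over their backs; the gripper's body (75 mm by 190 mm) begins 47 mm behind the grasp point.
Start: joints at [-1.422, 0.434, 0.025, 1.573, -0.012, 1.134, -0.075], TCP at [0.156, 0.605, 0.227] pointing down, gripper open.
Joint ranges: [-2.62, 2.62], [-0.44, 2.09], [-1.27, 1.32], [0.08, 2.57], [-1.32, 4.46], [0.12, 2], [-2.74, 2.74]. Speed limits (rad/s): [2.22, 2.22, 3.01, 3.01, 3.14, 3.14, 3.14].

### API

Orientations are given as a rotation vector (axis times angle).
In Python, from cell import arm gives the robot as it stands.
- The arm moves only by the tool send_rows, never from a script. Its argument "increments" is a list of rows, each a list of 3 entries, a list of its own where there are three numbers: the finger opening in cm, from 0 to 9.18, then the shift along the tool's x, y, z in cm, then the turn, a rotation vector about the tool's x, y, z in rad. A call has 1 to 5 rows; each row shifts and turns the commanded pose from where the row before left it, along the tool's axes as they then stand; what a row does not reach is not made up. A row lasts 1/10 s, in which the tool goes at most 50 mm and 8.59 degrees, less where a joint would pass 70% of its speed; a pose out of reach is approached as far as the arm can. A call is refused whole if a number of a shift passes 5 or a number of a turn 0.15, either way. A call with a gripper value outside its range is refused whole. The fingers move at their own pace and stop on an object; "force" is the grip in N (left out, the last holds). Time passes only in rows, so rows that do not move let the fingers close. It gives the time, the measured TCP pose, the force, the opening and the grip force at its end, in the units of the state.
- arm.observe(): the state, without advancing time (a new reading comes with each control period).
- arm.get_image(name): name is "scene" or "top"; returns the picture (480x640x3 uint8, red, green, blue); there is no depth.
- arm.camera_params(name): a dict with "camera_matrix" (3x3 intrinsics, pixels), "k1" (the pictures are not rectified: a ray, as slopes to the right and down, at radius r is drawn at 1 + k1 r^2 times it, then the intrinsics apply), "R" (3x3) and "t" (3): a world point X has camera coordinates R X + t. Camera axes: x right, y down, z forward; pixel columns grow to the right and rows downward; lengths in m; the calibration is good to about 2 mm. A picture is of the moment at which its call begins. camera_params takes no time and is no camera call.
- arm.sign_off(): hands the job in; it is judged then, once.
The state is a dict: "clock": time; "joints": joint angles; "dq": joint speeds; "joint_efforts": joint torques, N m; "position": TCP position; "ee_rot": TCP orientation; "force": force on the tool from outside, world axes, zero at the start; "ft_torque": the same for the moment, N m; "width": opening from 0.0 (shut) to 1.0 (fully open); "gripper_force": force on a finger pad.
Only numpy, scipy, OpenCV 4.12 (cv2) and the standard library are available. Lean on these libraries where they do the work, as an engineer would, in place of code of your own. Each camera call takes 0.05 s, during which the arm holds its last target. There are 200 camera calls.

### The job

After wash-down, put the pump's valve back together: swing the yellow keeper bar wide open, roll the blue ball along the steel plate, without lifting it, until it drops into the round seat, then swing the keeper bar fully home over the ball. Leave the jar, the white seal ring and the wrench where they are.

Things in the scene. Friction and masses are not known exactly. Their poses are not given: they have to be found in the camera images.
- plate: Fixed steel plate, 260 x 400 mm (its x, y), 25 mm thick, on the table; a dark rim 6 mm wide round it stands 10 mm above its top face. Origin: centre of the underside, z up. In its frame the seat is at (-20, 70) mm, the keeper's pivot post (28 mm diameter, 65 mm high above the top face) at (70, 70) mm; the ball starts at negative y. Never moves in a run.
- seat (a point): Centre of the round seat, at the level of the plate's top face: a sharp-edged round hole of 60 mm diameter with a black bottom. The ball, once dropped in, sits with its centre 23 mm above this point (it stands 38 mm above the top face while rolling), i.e. it sinks about 15 mm, and it stays there by itself.
- ball: Loose blue solid plastic ball, 76 mm diameter, 0.18 to 0.35 kg, free to roll on the plate, too wide for many grippers. Its origin is the lowest point as built and turns with the ball: use ball_center.
- ball_center (a point): Centre of the blue ball.
- keeper (a joint): Angle of the yellow keeper bar about its upright pivot: 0 = home, against its stop, pointing along the plate's -x right across the seat; it grows, up to 1.4 (other stop), as the bar swings to the plate's +y side, away from the ball. Light friction (about 1 N at the handle); stays where it is left. It starts at 0 to 0.3, where it bars the ball from the seat.
- keeper_pivot (a point): On the pivot's axis at the level of the bar's underside (90 mm above the table, 65 mm above the plate's top face, so the bar passes about 4 mm above a seated ball). The bar is 28 mm wide, 10 mm thick, ends 150 mm from the pivot and carries a disc (44 mm diameter, 12 mm thick) 90 mm from the pivot.
- keeper_grip (a point): Middle of the keeper's red upright handle: a post of 20 mm diameter, 50 mm tall, standing on the bar 135 mm from the pivot; this point lies 25 mm below its top and 25 mm above the bar's upper face (125 mm above the table). Its frame's x axis points along the bar towards the pivot.
- grease_jar: Bystander: small closed jar, 64 mm diameter, 75 mm high, loose on the table; origin at the centre of its underside.
- seal_ring: Bystander: white flat seal ring, 90 mm outer diameter, 14 mm high, loose on the table; origin at the centre of its underside.
- wrench: Bystander: steel wrench, 200 mm long, lying flat on the table; origin under its middle, handle towards its -x.
There are look-alikes about, which are no part of the job. Of the things that look like the ball, the middle-sized one is meant.

How it is judged:
On the way, in this order (a step that is already met when the one before it is completed fails the run):
1. the keeper bar is swung wide open (more than 0.8 rad) while the ball is still out of the seat (value of joint keeper above 0.8 rad and horizontal distance between ball_center and seat above 0.03 m), for 0.1 s.
2. the ball has dropped into the seat, the keeper bar still clear of it (horizontal distance between ball_center and seat below 0.006 m and z of ball_center in the frame of plate below 0.053 m and value of joint keeper above 0.4 rad), for 0.3 s.
At the end, for the whole second after the job is handed in: The ball lies at rest down in the seat (centre within 6 mm of the seat's axis and less than 28 mm above the plate's top face) and the keeper bar is home over it (less than 0.08 rad from its stop), at rest (horizontal distance between ball_center and seat below 0.006 m and z of ball_center in the frame of plate below 0.053 m and linear speed of ball below 0.03 m/s and value of joint keeper below 0.08 rad and not (velocity of joint keeper above 0.05 rad/s)); the robot touches nothing.
It fails at once if the ball is lifted more than 15 mm off the plate (z of ball_center in the frame of plate above 0.078 m).
It fails at once if a bystander (jar, seal ring or wrench) is moved more than 20 mm (distance of any of grease_jar, seal_ring, wrench from where it was at the start of the episode above 0.02 m).
It also fails if it takes over 64 s, if anything falls off the work surface, if the arm or the gripper's body presses on something with over 40 N, if the wrist force passes 120 N, or if a joint passes its speed limit or range.

## Working session

There is one attempt and no reset: what is moved stays moved. The work goes in short steps, Python scripts to look and compute and a tool call to move; the robot and the scene stay as the last step left them, time stands still between calls to the robot, and variables do not carry over. Pictures are saved under pics/ and viewed, at most 10 in all, crops included, and the job is handed in when it is done.

Besides the shell and the picture viewer there is one more tool, called after "Emit:" as name(argument=value, ...) on one line, values as JSON. send_rows: Moves the arm, as the interface text tells. Its arguments: {"type":"object","properties":{"increments":{"type":"array"},"force":{"type":"number"}},"required":["increments"]}

```bash
mkdir -p pics; ls
python3 - <<'E'
from cell import arm
import cv2,numpy as np
for n in("scene","top"):
    cv2.imwrite(f"pics/{n}0.png",arm.get_image(n)[:,:,::-1]); p=arm.camera_params(n)
    print(n,{k:np.round(v,4).tolist() for k,v in p.items()})
o=arm.observe();print({k:np.round(v,3).tolist() for k,v in o.items()})
E
```

```text
pics
scene {'camera_matrix': [[436.6482, 0.0, 317.3243], [0.0, 436.6482, 245.3797], [0.0, 0.0, 1.0]], 'k1': -0.1041, 'R': [[-0.6221, 0.7829, -0.0019], [0.6685, 0.5299, -0.5218], [-0.4076, -0.3259, -0.853]], 't': [0.3248, -0.2283, 1.2746]}
top {'camera_matrix': [[531.0606, 0.0, 316.3257], [0.0, 531.0606, 243.425], [0.0, 0.0, 1.0]], 'k1': 0.0424, 'R': [[-0.0287, -0.9995, -0.0148], [-0.9828, 0.0309, -0.1819], [0.1822, 0.0093, -0.9832]], 't': [-0.0495, 0.4677, 1.3137]}
{'clock': 0.1, 'joints': [-1.422, 0.435, 0.025, 1.574, -0.012, 1.134, -0.075], 'dq': [-0.002, -0.0, 0.0, -0.004, 0.0, 0.001, 0.0], 'joint_efforts': [0.002, -66.913, 0.988, -31.515, -0.061, 0.037, 0.0], 'position': [0.156, 0.605, 0.226], 'ee_rot': [-0.394, -3.117, 0.002], 'force': [0.104, -0.133, -0.329], 'ft_torque': [0.019, 0.024, -0.018], 'gripper_force': 0.0, 'width': 1.001}
```

View pics/scene0.png

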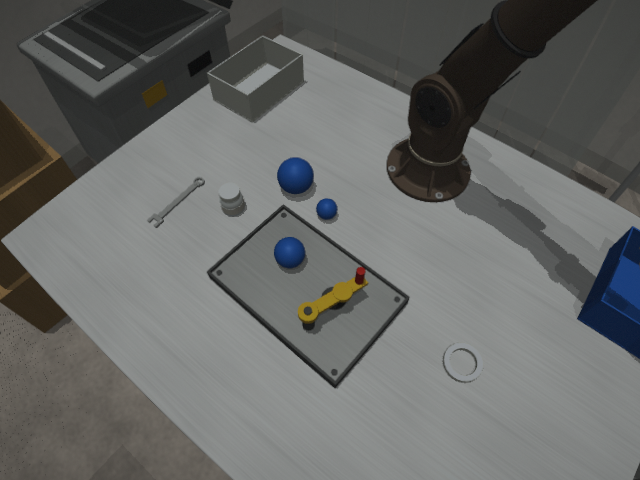

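View pics/top0.png

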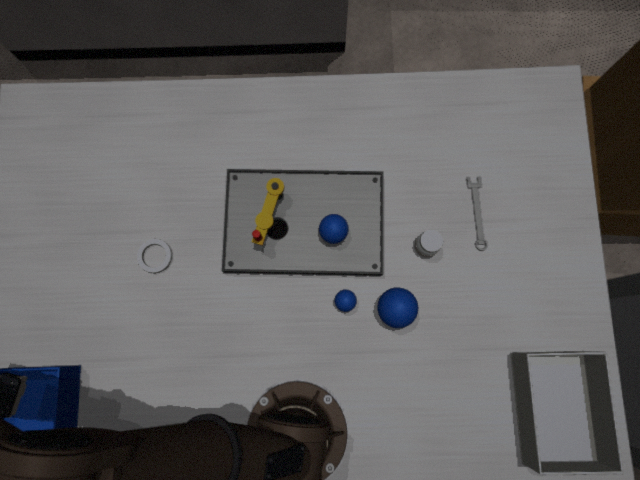

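Blue-ball candidates in the top picture are on-plate (333,229), large (398,308) and small (345,300). The middle-sized one is on the plate at (333,229), and I'll check it in a crop while measuring.

```bash
cat > h.py <<'E'
from cell import arm
import cv2,numpy as np
from scipy.optimize import least_squares
P={n:arm.camera_params(n) for n in("scene","top")}
def D(p): return np.array([p["k1"],0,0,0,0.])
def proj(n,X):
    p=P[n];R=np.array(p["R"]);return cv2.projectPoints(np.float64(X).reshape(-1,1,3),cv2.Rodrigues(R)[0],np.float64(p["t"]),np.float64(p["camera_matrix"]),D(p))[0].reshape(-1,2)
def onplane(n,uv,z):
    p=P[n];R=np.array(p["R"]);t=np.array(p["t"])
    q=cv2.undistortPoints(np.float64(uv).reshape(-1,1,2),np.float64(p["camera_matrix"]),D(p)).reshape(-1,2)
    c=-R.T@t;d=np.c_[q,np.ones(len(q))]@R
    return c+d*((z-c[2])/d[:,2])[:,None]
def blobs(img,lo,hi,amin=20):
    hsv=cv2.cvtColor(img,cv2.COLOR_RGB2HSV);m=cv2.inRange(hsv,np.array(lo),np.array(hi))
    k,l,s,c=cv2.connectedComponentsWithStats(m)
    return [(s[i,4],s[i,:4],c[i]) for i in range(1,k) if s[i,4]>=amin],m
E
python3 - <<'E'
from h import *
for n in("scene","top"):
    im=cv2.cvtColor(cv2.imread(f"pics/{n}0.png"),cv2.COLOR_BGR2RGB)
    for nm,lo,hi in(("blue",(105,120,40),(128,255,255)),("red",(0,150,60),(6,255,255)),("red2",(172,150,60),(180,255,255)),("yel",(18,150,90),(32,255,255))):
        for a,b,c in blobs(im,lo,hi)[0]: print(n,nm,a,b,c.round(1))
a=cv2.imread("pics/top0.png")[160:285,215:395]
cv2.imwrite("pics/c1.png",cv2.resize(a,None,fx=4.4,fy=4.4,interpolation=cv2.INTER_CUBIC))
E
```

```text
scene blue 1017 [277 158  36  36] [294.9 175.4]
scene blue 328 [317 199  20  20] [326.3 208.5]
scene blue 4864 [578 227  62 131] [617.3 294.9]
scene blue 742 [274 237  31  31] [289.  252.1]
scene red 56 [357 267   8   8] [360.6 270.6]
scene yel 932 [298 278  70  44] [329.6 298.8]
top blue 659 [319 214  29  30] [333.1 228.4]
top blue 1259 [378 288  40  40] [397.3 307.5]
top blue 361 [335 290  21  22] [345.  300.4]
top blue 2531 [  0 367  61  65] [ 36.6 398.7]
top red 44 [252 230   8   8] [255.7 233.7]
top yel 709 [256 178  28  67] [268.1 208.2]
```

View pics/c1.png

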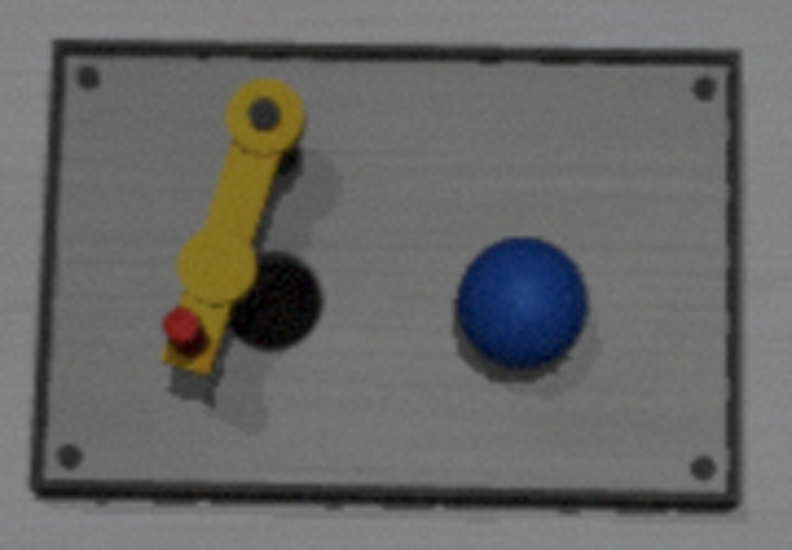

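The crop shows the middle-sized ball on the plate, crop (522,302), full image (333,229). The pivot cap is at crop (264,114), the red handle at (182,325), the seat at about (275,301), and the screws at (88,77), (705,88), (69,457) and (703,468).

```bash
cat >> h.py <<'E'
def plate2w(q,X):
    c,s=np.cos(q[2]),np.sin(q[2]);X=np.float64(X).reshape(-1,3)
    return np.c_[q[0]+c*X[:,0]-s*X[:,1],q[1]+s*X[:,0]+c*X[:,1],X[:,2]]
def tri(ut,us):
    f=lambda X:np.r_[proj("top",X)[0]-ut,proj("scene",X)[0]-us]
    r=least_squares(f,[.5,0,.05]);return r.x,r.fun
E
python3 - <<'E'
from h import *
cr=lambda a:np.array([215,160])+(np.float64(a)+.5)/4.4-.5
scr=onplane("top",cr([(88,77),(705,88),(69,457),(703,468)]),.025)
print("screws",scr.round(4),"c",scr.mean(0).round(4))
rim=onplane("top",cr([(55,41),(738,52)]),.035);print("rim top",rim.round(4), np.linalg.norm(rim[0]-rim[1]))
d=scr[0]-scr[1]+scr[2]-scr[3];yaw=np.arctan2(-d[0],d[1]);print("yaw",yaw)
d=rim[0]-rim[1];print("yaw rim",np.arctan2(-d[0],d[1]), "centre from rim",plate2w([*rim.mean(0)[:2],yaw],[[-.13,0,0]]))
q=[*scr.mean(0)[:2],yaw];print(q)
print("seat",plate2w(q,[[-.02,.07,.025]]),onplane("top",cr([(275,301)]),.025))
print("pivot",plate2w(q,[[.07,.07,.1]]),onplane("top",cr([(264,114)]),.1), "scene",onplane("scene",[[308,311]],.1))
print("ball",tri([333.1,228.4],[289.,252.1]),onplane("top",[[333.1,228.4]],.063),onplane("scene",[[289,252.1]],.063))
print("handle top",onplane("top",cr([(182,322)]),.15),onplane("scene",[[360.6,268.5]],.15),"tri",tri([255.7,233.7],[360.6,270.6]))
E
```

```text
screws [[ 0.6547  0.1479  0.025 ]
 [ 0.6355 -0.2227  0.025 ]
 [ 0.4238  0.1593  0.025 ]
 [ 0.4058 -0.2104  0.025 ]] c [ 0.53   -0.0314  0.025 ]
rim top [[ 0.6745  0.166   0.035 ]
 [ 0.6541 -0.2423  0.035 ]] 0.4087835904156549
yaw -0.05003343878669065
yaw rim -0.05010981237901862 centre from rim [[ 0.53446456 -0.03162932  0.        ]]
[np.float64(0.5299557150953361), np.float64(-0.031446396673883624), np.float64(-0.05003343878669065)]
seat [[0.51348162 0.03946626 0.025     ]] [[0.51320757 0.03746745 0.025     ]]
pivot [[0.603369   0.03496512 0.1       ]] [[0.60546409 0.03569427 0.1       ]] scene [[0.60044695 0.03698922 0.1       ]]
ball (array([ 0.49899417, -0.10649127,  0.06271583]), array([-0.29206898,  0.20772381, -0.33806457, -0.0516319 ])) [[ 0.4994461  -0.10724027  0.063     ]] [[ 0.4987151 -0.1056365  0.063    ]]
handle top [[0.47603756 0.07700008 0.15      ]] [[0.47094094 0.07751047 0.15      ]] tri (array([0.47400935, 0.0789704 , 0.14697659]), array([-0.38672412,  0.21902096, -0.39742876, -0.0582818 ]))
```

```bash
cat >> h.py <<'E'
from scipy.spatial.transform import Rotation as Ro
def go(x,y,z,psi=None):
    """tool-frame shift (cm) and turn to the target; psi = heading of tool y from world +y, tool straight down"""
    o=arm.observe();R=Ro.from_rotvec(o["ee_rot"]);d=R.inv().apply(np.array([x,y,z])-o["position"])*100
    c=np.round(R.as_matrix(),3).tolist()
    print("t",o["clock"],"pos",np.round(o["position"],4),"R",c,"shift",d.round(2))
    if psi is not None:
        for s in(1,-1):
            yv=s*np.array([-np.sin(psi),np.cos(psi),0]);zv=np.array([0,0,-1.]);T=Ro.from_matrix(np.c_[np.cross(yv,zv),yv,zv])
            print(" turn",s,(R.inv()*T).as_rotvec().round(3),"shift in turned frame",(T.inv().apply(np.array([x,y,z])-o["position"])*100).round(2))
E
python3 - <<'E'
from h import *
go(.474,.079,.20,-.1)
E
```

```text
t 0.1 pos [0.1556 0.6048 0.226 ] R [[-0.968, 0.249, -0.0], [0.249, 0.968, -0.001], [-0.0, -0.001, -1.0]] shift [-43.93 -42.99   2.67]
 turn 1 [-0.001  0.    -0.152] shift in turned frame [-36.93 -49.14   2.6 ]
 turn -1 [0.00e+00 2.00e-03 2.99e+00] shift in turned frame [36.93 49.14  2.6 ]
```

Emit:
send_rows(increments=[[9.18,[0,0,0],[0,0,-0.145]],[9.18,[-2.8,-3.7,0],[0,0,0]],[9.18,[-2.8,-3.7,0],[0,0,0]],[9.18,[-2.8,-3.7,0],[0,0,0]],[9.18,[-2.8,-3.7,0],[0,0,0]]])

```text
clock: 0.6
position: [0.252, 0.4443, 0.2264]
ee_rot: [-0.168, -3.137, 0.001]
force: [0.4, 0.9, 0.4]
width: 1.001
gripper_force: 0.0
```

Emit:
send_rows(increments=[[9.18,[-2.8,-3.7,0],[0,0,0]],[9.18,[-2.8,-3.7,0],[0,0,0]],[9.18,[-2.8,-3.7,0],[0,0,0]],[9.18,[-2.8,-3.7,0],[0,0,0]],[9.18,[-2.8,-3.7,0],[0,0,0]]])

```text
clock: 1.1
position: [0.3712, 0.2454, 0.2267]
ee_rot: [-0.168, -3.137, -0.0]
force: [0.7, 0.6, -0.3]
width: 0.999
gripper_force: 0.0
```

Emit:
send_rows(increments=[[9.18,[-2.8,-3.7,0],[0,0,0]],[9.18,[-2.8,-3.7,0],[0,0,0]],[9.18,[-2.8,-3.7,0],[0,0,0]],[9.18,[0,0,0],[0,0,0]],[9.18,[0,0,0],[0,0,0]]])

```text
clock: 1.6
position: [0.4425, 0.1271, 0.2265]
ee_rot: [-0.172, -3.136, 0.0]
force: [-0.2, 0.6, -0.2]
width: 1.003
gripper_force: 0.0
```

Run:
```python
from h import *
go(.474,.079,.113,-.1)
```

```text
t 1.6 pos [0.4425 0.1271 0.2265] R [[-0.994, 0.11, -0.001], [0.11, 0.994, -0.0], [0.001, -0.0, -1.0]] shift [-3.66 -4.43 11.35]
 turn 1 [-0.    -0.001 -0.01 ] shift in turned frame [-3.61 -4.47 11.35]
 turn -1 [-1.000e-03  0.000e+00  3.132e+00] shift in turned frame [ 3.61  4.47 11.35]
```

Emit:
send_rows(increments=[[9.18,[-1.85,-2.2,0],[0,0,-0.01]],[9.18,[-1.85,-2.2,0],[0,0,0]],[9.18,[0,0,3.8],[0,0,0]],[9.18,[0,0,3.8],[0,0,0]],[9.18,[0,0,3.7],[0,0,0]]])

```text
clock: 2.1
position: [0.4742, 0.0822, 0.1125]
ee_rot: [0.149, 3.138, 0.002]
force: [0.5, 0.4, 0.0]
width: 1.0
gripper_force: 0.0
```

Emit:
send_rows(increments=[[0,[0,0,0],[0,0,0]],[0,[0,0,0],[0,0,0]],[0,[0,0,0],[0,0,0]],[0,[0,0,0],[0,0,0]],[0,[0,0,0],[0,0,0]]], force=12)

```text
clock: 2.6
position: [0.4756, 0.0809, 0.115]
ee_rot: [0.152, 3.136, 0.002]
force: [-0.1, -0.6, -0.4]
width: 0.614
gripper_force: 0.0
```

Run:
```python
from h import *
o=arm.observe();print(o["width"],o["gripper_force"],o["force"],o["position"])
R=Ro.from_rotvec(o["ee_rot"]);pv=np.array([.603,.0355]);p=o["position"][:2]
r0=p-pv;print("r",np.linalg.norm(r0),"keeper",np.pi-.05-np.arctan2(r0[1],r0[0]))
a0=np.pi-.05-np.arctan2(r0[1],r0[0]);r=np.linalg.norm(r0);prev=p
for a in np.linspace(a0,1.36,13)[1:]:
    w=pv+r*np.array([np.cos(np.pi-.05-a),np.sin(np.pi-.05-a)]);print(a.round(2),(R.inv().apply([*(w-prev),0])*100).round(2));prev=w
```

```text
0.6137793808756872 0.0 [-0.13225058 -0.55511579 -0.41728885] [0.47559847 0.08085967 0.11502203]
r 0.1352355301251531 keeper 0.2920429006588128
0.38 [-0.34  1.15  0.  ]
0.47 [-0.45  1.12  0.  ]
0.56 [-0.54  1.07  0.  ]
0.65 [-0.64  1.02  0.  ]
0.74 [-0.72  0.96  0.  ]
0.83 [-0.81  0.89  0.  ]
0.92 [-0.88  0.82  0.  ]
1.0 [-0.95  0.74  0.  ]
1.09 [-1.01  0.65  0.  ]
1.18 [-1.07  0.56  0.  ]
1.27 [-1.11  0.46  0.  ]
1.36 [-1.15  0.36  0.  ]
```

Emit:
send_rows(increments=[[0,[0,0,0],[0,0,0]],[0,[0,0,0],[0,0,0]],[0,[0,0,0],[0,0,0]],[0,[0,0,0],[0,0,0]],[0,[0,0,0],[0,0,0]]])

```text
clock: 3.1
position: [0.4748, 0.0803, 0.1137]
ee_rot: [0.152, 3.138, -0.0]
force: [0.1, -1.7, 0.5]
width: 0.216
gripper_force: 12.0
```

Emit:
send_rows(increments=[[0,[0,0,0],[0,0,0]],[0,[0,0,0],[0,0,0]],[0,[-0.34,1.15,0],[0,0,0]],[0,[-0.45,1.12,0],[0,0,0]],[0,[0,0,0],[0,0,0]]])

```text
clock: 3.6
position: [0.4856, 0.1048, 0.1136]
ee_rot: [0.148, 3.138, 0.002]
force: [-1.7, 0.3, 0.9]
width: 0.216
gripper_force: 12.0
```

Emit:
send_rows(increments=[[0,[-0.54,1.07,0],[0,0,0]],[0,[-0.64,1.02,0],[0,0,0]],[0,[-0.72,0.96,0],[0,0,0]],[0,[-0.81,0.89,0],[0,0,0]],[0,[-0.88,0.82,0],[0,0,0]]])

```text
clock: 4.1
position: [0.5259, 0.1469, 0.1136]
ee_rot: [-0.152, -3.138, 0.0]
force: [-3.1, -1.5, -0.4]
width: 0.214
gripper_force: 12.0
```

Emit:
send_rows(increments=[[0,[-0.95,0.74,0],[0,0,0]],[0,[-1.01,0.65,0],[0,0,0]],[0,[-1.07,0.56,0],[0,0,0]],[0,[-1.11,0.46,0],[0,0,0]],[0,[-1.15,0.36,0],[0,0,0]]])

```text
clock: 4.6
position: [0.5814, 0.1688, 0.1136]
ee_rot: [-0.152, -3.138, 0.0]
force: [-1.8, -2.7, -1.0]
width: 0.214
gripper_force: 12.0
```

Run:
```python
from h import *
o=arm.observe();p=o["position"][:2];r0=p-np.array([.603,.0355]);print(p,o["force"],o["width"],"r",np.linalg.norm(r0),"keeper",np.pi-.05-np.arctan2(r0[1],r0[0]))
im=arm.get_image("top");print([(a,c.round(1)) for a,b,c in blobs(im,(105,120,40),(128,255,255))[0]])
```

```text
[0.58142891 0.16877776] [-1.80130218 -2.72539585 -0.97982321] 0.2141326825157656 r 0.13501211794058965 keeper 1.3603371258865378
[(np.int32(660), array([333.1, 228.5])), (np.int32(1252), array([397.3, 307.5])), (np.int32(360), array([345.1, 300.4])), (np.int32(8615), array([ 38. , 422.2]))]
```

Emit:
send_rows(increments=[[4,[0,0,0],[0,0,0]],[4,[0,0,0],[0,0,0]],[4,[0,0,0],[0,0,0]],[9.18,[0,0,-3],[0,0,0]],[9.18,[0,0,-4],[0,0,0]]])

```text
clock: 5.15
position: [0.5789, 0.1684, 0.183]
ee_rot: [-0.151, -3.134, 0.002]
force: [0.7, 0.9, 0.9]
width: 0.561
gripper_force: 0.0
```

Run:
```python
from h import *
go(.499,-.1065,.054,-.099)
```

```text
t 5.15 pos [0.5789 0.1684 0.183 ] R [[-0.995, 0.096, -0.004], [0.096, 0.995, -0.001], [0.004, -0.002, -1.0]] shift [  5.25 -28.11  12.96]
 turn 1 [-0.002 -0.004  0.002] shift in turned frame [  5.23 -28.15  12.9 ]
 turn -1 [ 6.000e-03 -3.000e-03 -3.139e+00] shift in turned frame [-5.23 28.15 12.9 ]
```

Emit:
send_rows(increments=[[9.18,[0.75,-4,0],[0,0,0]],[9.18,[0.75,-4,0],[0,0,0]],[9.18,[0.75,-4,0],[0,0,0]],[9.18,[0.75,-4,0],[0,0,0]],[9.18,[0.75,-4,0],[0,0,0]]])

```text
clock: 5.65
position: [0.5231, -0.028, 0.1842]
ee_rot: [0.151, 3.137, 0.001]
force: [0.3, 0.1, 0.5]
width: 0.973
gripper_force: 0.0
```

Emit:
send_rows(increments=[[9.18,[0.75,-4,0],[0,0,0]],[9.18,[0.7,-4.1,0],[0,0,0]],[9.18,[0,0,0],[0,0,0]],[9.18,[0,0,0],[0,0,0]],[9.18,[0,0,0],[0,0,0]]])

```text
clock: 6.15
position: [0.5019, -0.1048, 0.1839]
ee_rot: [0.15, 3.137, 0.001]
force: [0.5, -0.9, -0.4]
width: 0.999
gripper_force: 0.0
```

Run:
```python
from h import *
print(arm.observe()["width"])
for i in range(3): go(.499,-.1065,.054,-.099); im=arm.get_image("scene")
cv2.imwrite("pics/s1.png",cv2.resize(im[180:400,200:440,::-1],None,fx=2.5,fy=2.5))
```

```text
0.9989240513741644
t 6.15 pos [ 0.5019 -0.1048  0.1839] R [[-0.995, 0.095, 0.001], [0.095, 0.995, 0.001], [-0.001, 0.001, -1.0]] shift [ 0.28 -0.21 12.99]
 turn 1 [0.001 0.001 0.003] shift in turned frame [ 0.27 -0.2  12.99]
 turn -1 [-1.000e-03  1.000e-03 -3.138e+00] shift in turned frame [-0.27  0.2  12.99]
t 6.2 pos [ 0.502  -0.1045  0.1838] R [[-0.996, 0.095, 0.0], [0.095, 0.996, 0.001], [-0.0, 0.001, -1.0]] shift [ 0.28 -0.23 12.98]
 turn 1 [0.001 0.    0.004] shift in turned frame [ 0.28 -0.22 12.98]
 turn -1 [-1.000e-03  1.000e-03 -3.137e+00] shift in turned frame [-0.28  0.22 12.98]
t 6.25 pos [ 0.502  -0.1045  0.1837] R [[-0.996, 0.094, 0.0], [0.094, 0.996, 0.0], [-0.0, 0.001, -1.0]] shift [ 0.28 -0.23 12.97]
 turn 1 [0.001 0.    0.005] shift in turned frame [ 0.28 -0.23 12.97]
 turn -1 [-0.000e+00  1.000e-03 -3.137e+00] shift in turned frame [-0.28  0.23 12.97]
```

View pics/s1.png

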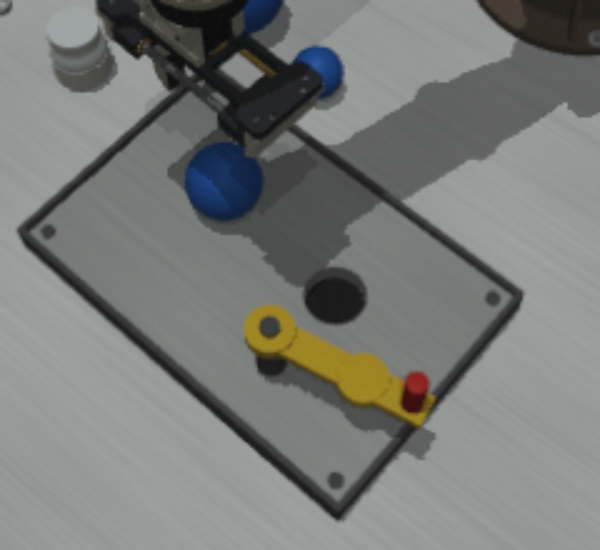

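The bar is wide open with the handle at crop (415,385). The seat is exposed at crop (335,297) and the ball is still at crop (224,181).

Emit:
send_rows(increments=[[9.18,[0.28,-0.22,3],[0,0,0]],[9.18,[0,0,3],[0,0,0]],[9.18,[0,0,3],[0,0,0]],[9.18,[0,0,2.5],[0,0,0]],[9.18,[0,0,1.5],[0,0,0]]])

```text
clock: 6.8
position: [0.4979, -0.1068, 0.0518]
ee_rot: [-0.149, -3.136, -0.0]
force: [-0.9, -0.5, 0.1]
width: 0.999
gripper_force: 0.0
```

Emit:
send_rows(increments=[[8.5,[0,0,0],[0,0,0]],[8.5,[0,0,0],[0,0,0]]])

```text
clock: 7.0
position: [0.4988, -0.1075, 0.0539]
ee_rot: [-0.151, -3.138, -0.0]
force: [0.3, -0.9, 0.5]
width: 0.931
gripper_force: 0.0
```

Run:
```python
from h import *
print(onplane("scene",[[333.8,298.6]],.025))
print(arm.observe()["width"],arm.observe()["force"]);go(.5133,.0385,.054,-.099)
im=arm.get_image("scene");print([(a,b,c.round(1)) for a,b,c in blobs(im,(105,120,40),(128,255,255))[0]])
cv2.imwrite("pics/s2.png",cv2.resize(im[180:400,200:440,::-1],None,fx=2.5,fy=2.5))
```

```text
[[0.51446311 0.04367104 0.025     ]]
0.9307601258495041 [ 0.2974077  -0.86025294  0.49152956]
t 7.0 pos [ 0.4988 -0.1075  0.0539] R [[-0.995, 0.096, -0.0], [0.096, 0.995, 0.0], [0.0, 0.0, -1.0]] shift [-4.000e-02  1.467e+01 -1.000e-02]
 turn 1 [ 0.    -0.     0.003] shift in turned frame [ 0.000e+00  1.467e+01 -1.000e-02]
 turn -1 [ 0.     0.    -3.139] shift in turned frame [-0.000e+00 -1.467e+01 -1.000e-02]
[(np.int32(186), array([302, 167,  11,  25], dtype=int32), array([307. , 178.8])), (np.int32(327), array([317, 199,  20,  20], dtype=int32), array([326.3, 208.5])), (np.int32(4864), array([578, 227,  62, 131], dtype=int32), array([617.4, 294.9])), (np.int32(88), array([289, 238,  14,  11], dtype=int32), array([295.6, 243.1])), (np.int32(42), array([279, 240,  15,  14], dtype=int32), array([285.8, 246.7])), (np.int32(258), array([274, 245,  22,  23], dtype=int32), array([282.4, 257.6]))]
```

View pics/s2.png

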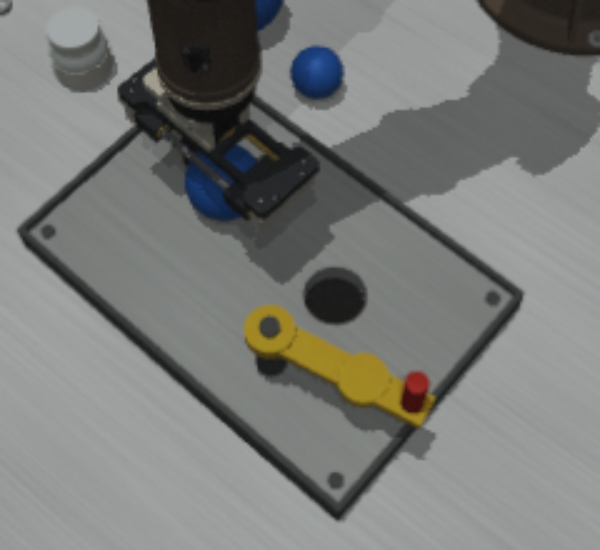

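The fingers straddle the ball at crop (222,183) and the path to the hole is clear, so I start rolling gently.

Emit:
send_rows(increments=[[8.5,[0,0.2,0],[0,0,0]],[8.5,[0,0.3,0],[0,0,0]],[8.5,[0,0.5,0],[0,0,0]],[8.5,[0,0.6,0],[0,0,0]],[8.5,[0,0.7,0],[0,0,0]]])

```text
clock: 7.55
position: [0.5009, -0.0844, 0.0539]
ee_rot: [0.152, 3.138, 0.0]
force: [0.3, 0.3, 0.3]
width: 0.924
gripper_force: 0.1
```

Emit:
send_rows(increments=[[8.5,[0,0.8,0],[0,0,0]],[8.5,[0,0.8,0],[0,0,0]],[8.5,[0,0.8,0],[0,0,0]],[8.5,[0,0.8,0],[0,0,0]],[8.5,[0,0.8,0],[0,0,0]]])

```text
clock: 8.05
position: [0.5047, -0.0444, 0.0537]
ee_rot: [-0.152, -3.138, -0.0]
force: [-0.6, -0.7, -0.9]
width: 0.928
gripper_force: 0.1
```

Run:
```python
from h import *
print(arm.observe()["force"]);go(.5137,.040,.054,-.099)
im=arm.get_image("scene")
cv2.imwrite("pics/s3.png",cv2.resize(im[180:400,200:440,::-1],None,fx=2.5,fy=2.5))
```

```text
[-0.55626121 -0.69720818 -0.85019916]
t 8.05 pos [ 0.5047 -0.0444  0.0537] R [[-0.995, 0.097, -0.0], [0.097, 0.995, 0.0], [0.0, 0.0, -1.0]] shift [-0.08  8.49 -0.03]
 turn 1 [ 0.    -0.     0.002] shift in turned frame [-0.06  8.49 -0.03]
 turn -1 [ 0.     0.    -3.139] shift in turned frame [ 0.06 -8.49 -0.03]
```

View pics/s3.png

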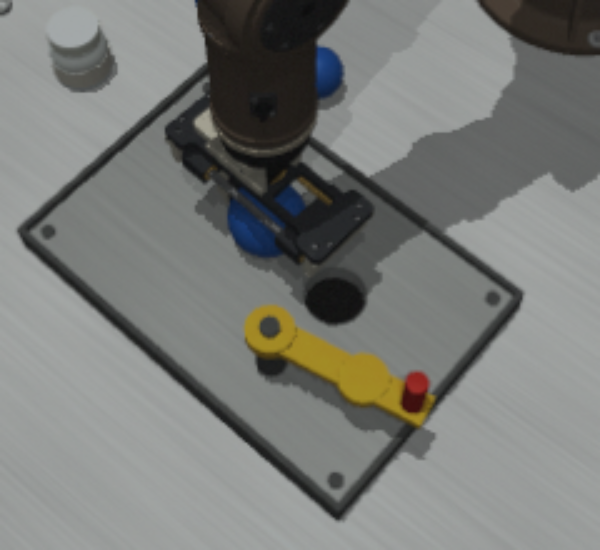

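The ball follows at crop (266,218), centred between the pads, so I carry on.

Emit:
send_rows(increments=[[8.5,[0,0.5,0],[0,0,0]],[8.5,[0,0.8,0],[0,0,0]],[8.5,[0,0.8,0],[0,0,0]],[8.5,[0,0.8,0],[0,0,0]],[8.5,[0,0.8,0],[0,0,0]]])

```text
clock: 8.6
position: [0.5083, -0.0076, 0.0537]
ee_rot: [0.152, 3.138, 0.0]
force: [0.4, 0.5, 0.2]
width: 0.924
gripper_force: 0.0
```

Emit:
send_rows(increments=[[8.5,[0,0.8,0],[0,0,0]],[8.5,[0,0.7,0],[0,0,0]],[8.7,[0,0.7,0],[0,0,0]],[9.0,[-0.05,0.7,0],[0,0,0]],[9.18,[-0.05,0.7,0],[0,0,0]]])

```text
clock: 9.1
position: [0.5128, 0.0279, 0.0537]
ee_rot: [0.152, 3.138, 0.0]
force: [-0.7, 0.5, 0.2]
width: 0.994
gripper_force: 0.0
```

Emit:
send_rows(increments=[[9.18,[0,0.6,0],[0,0,0]],[9.18,[0,0.6,0],[0,0,0]],[9.18,[0,0,0],[0,0,0]],[9.18,[0,0,0],[0,0,0]],[9.18,[0,0,0],[0,0,0]]])

```text
clock: 9.6
position: [0.5138, 0.0388, 0.0537]
ee_rot: [-0.153, -3.138, 0.0]
force: [0.6, -0.5, -0.4]
width: 1.001
gripper_force: 0.0
```

Run:
```python
from h import *
print(arm.observe()["force"],arm.observe()["gripper_force"]);go(.5137,.040,.054,-.099)
im=arm.get_image("scene")
cv2.imwrite("pics/s4.png",cv2.resize(im[180:400,200:440,::-1],None,fx=2.5,fy=2.5))
```

```text
[ 0.58837515 -0.5099039  -0.37278432] 0.0
t 9.6 pos [0.5138 0.0388 0.0537] R [[-0.995, 0.097, -0.0], [0.097, 0.995, -0.0], [0.0, -0.0, -1.0]] shift [ 0.03  0.11 -0.03]
 turn 1 [-0.    -0.     0.002] shift in turned frame [ 0.03  0.11 -0.03]
 turn -1 [ 0.   -0.   -3.14] shift in turned frame [-0.03 -0.11 -0.03]
```

View pics/s4.png

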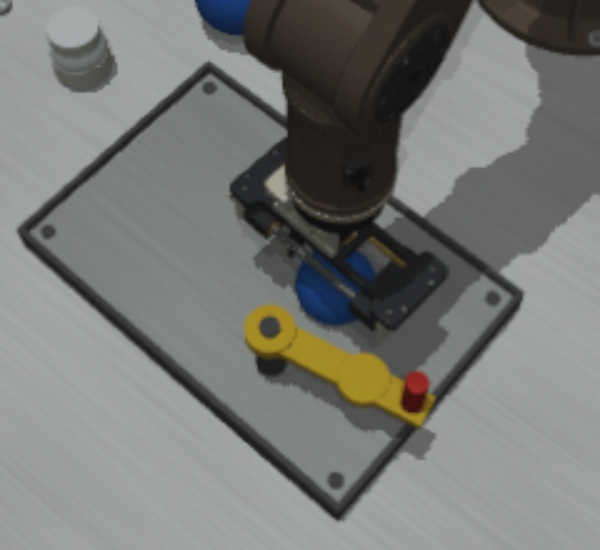

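The ball at crop (334,286) seems to be in the hole. I'll retreat upwards and measure its height.

Emit:
send_rows(increments=[[9.18,[0,0,-2],[0,0,0]],[9.18,[0,0,-3],[0,0,0]],[9.18,[0,0,-4],[0,0,0]],[9.18,[0,0,-4],[0,0,0]],[9.18,[0,0,0],[0,0,0]]])

```text
clock: 10.15
position: [0.5168, 0.0389, 0.1887]
ee_rot: [0.153, 3.13, 0.004]
force: [-0.3, 0.5, -0.5]
width: 1.002
gripper_force: 0.0
```

Emit:
send_rows(increments=[[9.18,[-1.2,4.5,0],[0,0,0]],[9.18,[-1.2,4.5,0],[0,0,0]],[9.18,[-1.2,4.5,0],[0,0,0]],[9.18,[0,0,0],[0,0,0]],[9.18,[0,0,0],[0,0,0]]])

```text
clock: 10.65
position: [0.5625, 0.1709, 0.1828]
ee_rot: [-0.149, -3.137, 0.001]
force: [-0.3, -1.2, -0.2]
width: 1.0
gripper_force: 0.0
```

Run:
```python
from h import *
for n in("scene","top"):
    im=arm.get_image(n);print(n,[(a,b.tolist(),c.round(1)) for a,b,c in blobs(im,(105,120,40),(128,255,255))[0]], [(a,c.round(1)) for a,b,c in blobs(im,(0,150,60),(6,255,255))[0]])
    cv2.imwrite(f"pics/{n}5.png",im[:,:,::-1])
for z in(.048,.063): print(z,[proj(n,plate2w([.53,-.031,-.05],[[-.02,.07,z]])).round(1).tolist() for n in("scene","top")])
cv2.imwrite("pics/s5.png",cv2.resize(cv2.imread("pics/scene5.png")[180:400,200:440],None,fx=2.5,fy=2.5))
go(.5785,.1685,.113,-.1)
```

```text
scene [(np.int32(1015), [277, 158, 36, 36], array([294.9, 175.4])), (np.int32(328), [317, 199, 20, 20], array([326.3, 208.5])), (np.int32(4867), [578, 227, 62, 131], array([617.4, 294.9])), (np.int32(451), [318, 281, 29, 29], array([329.7, 297.5]))] [(np.int32(107), array([365.5, 335.7]))]
top [(np.int32(641), [262, 212, 28, 29], array([275.4, 226.1])), (np.int32(1252), [378, 288, 40, 40], array([397.3, 307.5])), (np.int32(359), [335, 290, 21, 22], array([345.1, 300.3])), (np.int32(8620), [0, 366, 81, 114], array([ 38. , 422.2]))] []
0.048 [[[333.1, 293.3]], [[275.4, 226.0]]]
0.063 [[[333.3, 290.5]], [[274.8, 224.8]]]
t 10.75 pos [0.5624 0.1686 0.1833] R [[-0.995, 0.098, -0.001], [0.098, 0.995, -0.001], [0.001, -0.001, -1.0]] shift [-1.6   0.16  7.03]
 turn 1 [-0.001 -0.001  0.002] shift in turned frame [-1.6   0.15  7.03]
 turn -1 [ 1.00e-03 -2.00e-03 -3.14e+00] shift in turned frame [ 1.6  -0.15  7.03]
```

View pics/s5.png

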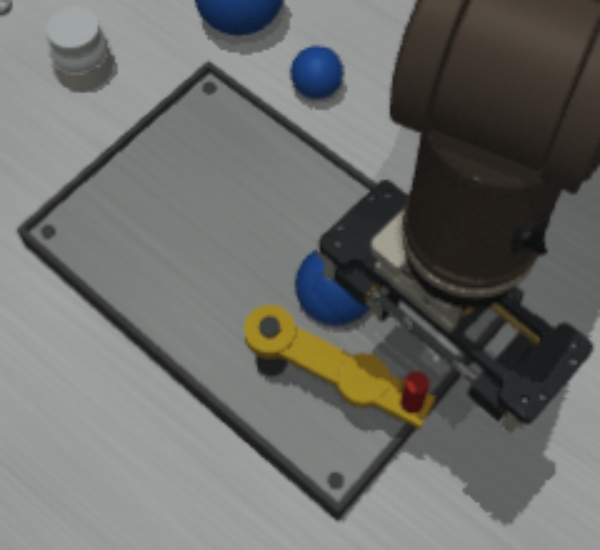

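The ball in the top view at (275.4,226.1) matches the prediction for a seated ball (275.4,226.0). Next I grip the handle.

Emit:
send_rows(increments=[[9.18,[-1.85,0.15,0],[0,0,0]],[9.18,[0,0,2.5],[0,0,0]],[9.18,[0,0,2.5],[0,0,0]],[9.18,[0,0,2],[0,0,0]],[5,[0,0,0],[0,0,0]]])

```text
clock: 11.25
position: [0.5794, 0.1675, 0.1114]
ee_rot: [-0.156, -3.133, 0.004]
force: [-0.1, -0.4, -0.1]
width: 0.956
gripper_force: 0.0
```

Emit:
send_rows(increments=[[0,[0,0,0],[0,0,0]],[0,[0,0,0],[0,0,0]],[0,[0,0,0],[0,0,0]],[0,[0,0,0],[0,0,0]],[0,[0,0,0],[0,0,0]]], force=12)

```text
clock: 11.75
position: [0.5816, 0.17, 0.1142]
ee_rot: [0.152, 3.137, 0.001]
force: [-0.4, 0.2, -0.7]
width: 0.527
gripper_force: 0.0
```

Emit:
send_rows(increments=[[0,[0,0,0],[0,0,0]],[0,[0,0,0],[0,0,0]],[0,[0,0,0],[0,0,0]],[0,[0,0,0],[0,0,0]],[0,[0,0,0],[0,0,0]]])

```text
clock: 12.25
position: [0.5814, 0.1692, 0.1137]
ee_rot: [-0.153, -3.138, 0.001]
force: [0.9, -1.9, 0.6]
width: 0.216
gripper_force: 12.0
```

Run:
```python
from h import *
o=arm.observe();print(o["width"],o["gripper_force"],o["force"],o["position"])
R=Ro.from_rotvec(o["ee_rot"]);pv=np.array([.603,.0355]);p=o["position"][:2]
r0=p-pv;r=np.linalg.norm(r0);a0=np.pi-.05-np.arctan2(r0[1],r0[0]);print(r,a0);prev=p
for a in np.linspace(a0,-.03,16)[1:]:
    w=pv+r*np.array([np.cos(np.pi-.05-a),np.sin(np.pi-.05-a)]);print(a.round(2),(R.inv().apply([*(w-prev),0])*100).round(2));prev=w
```

```text
0.21574275121486958 12.000042647123337 [ 0.8688909  -1.8795105   0.58164693] [0.58138708 0.16921847 0.11369128]
0.13545385335548024 1.36055215460226
1.27 [ 1.2  -0.38  0.  ]
1.18 [ 1.16 -0.48  0.  ]
1.08 [ 1.11 -0.59  0.  ]
0.99 [ 1.05 -0.69  0.  ]
0.9 [ 0.98 -0.78  0.  ]
0.8 [ 0.9  -0.87  0.  ]
0.71 [ 0.82 -0.95  0.  ]
0.62 [ 0.73 -1.02  0.  ]
0.53 [ 0.63 -1.09  0.  ]
0.43 [ 0.53 -1.14  0.  ]
0.34 [ 0.42 -1.18  0.  ]
0.25 [ 0.31 -1.22  0.  ]
0.16 [ 0.19 -1.24  0.  ]
0.06 [ 0.08 -1.25  0.  ]
-0.03 [-0.04 -1.25  0.  ]
```

Emit:
send_rows(increments=[[0,[1.2,-0.38,0],[0,0,0]],[0,[1.16,-0.48,0],[0,0,0]],[0,[1.11,-0.59,0],[0,0,0]],[0,[1.05,-0.69,0],[0,0,0]],[0,[0.98,-0.78,0],[0,0,0]]])

```text
clock: 12.75
position: [0.5229, 0.1477, 0.1137]
ee_rot: [-0.149, -3.138, -0.003]
force: [-1.4, 4.5, 0.1]
width: 0.216
gripper_force: 12.0
```

Emit:
send_rows(increments=[[0,[0.9,-0.87,0],[0,0,0]],[0,[0.82,-0.95,0],[0,0,0]],[0,[0.73,-1.02,0],[0,0,0]],[0,[0.63,-1.09,0],[0,0,0]],[0,[0.53,-1.14,0],[0,0,0]]])

```text
clock: 13.25
position: [0.4813, 0.1004, 0.1136]
ee_rot: [-0.149, -3.136, -0.002]
force: [-2.3, 3.9, -0.1]
width: 0.215
gripper_force: 12.0
```

Emit:
send_rows(increments=[[0,[0.42,-1.18,0],[0,0,0]],[0,[0.31,-1.22,0],[0,0,0]],[0,[0.19,-1.24,0],[0,0,0]],[0,[0.08,-0.8,0],[0,0,0]],[0,[0,-0.5,0],[0,0,0]]])

```text
clock: 13.75
position: [0.4681, 0.0498, 0.1138]
ee_rot: [-0.154, -3.138, 0.0]
force: [-1.8, 1.7, -0.5]
width: 0.213
gripper_force: 12.0
```

Emit:
send_rows(increments=[[0,[0,-0.4,0],[0,0,0]],[0,[0,-0.4,0],[0,0,0]],[0,[0,0,0],[0,0,0]],[0,[0,0,0],[0,0,0]]])

```text
clock: 14.15
position: [0.4676, 0.0428, 0.1138]
ee_rot: [0.152, 3.138, -0.0]
force: [-1.6, 0.7, 1.2]
width: 0.215
gripper_force: 12.0
```

Run:
```python
from h import *
o=arm.observe();p=o["position"][:2];r0=p-np.array([.603,.0355]);print(p,o["force"],o["width"],"r",np.linalg.norm(r0),"keeper",np.pi-.05-np.arctan2(r0[1],r0[0]))
```

```text
[0.46764872 0.04278705] [-1.63419961  0.66174635  1.21622698] 0.2148691260893961 r 0.13554729633880025 keeper 0.003786161251627007
```

Emit:
send_rows(increments=[[0,[0,-0.3,0],[0,0,0]],[0,[0,-0.3,0],[0,0,0]],[0,[0,0,0],[0,0,0]]])

```text
clock: 14.45
position: [0.4676, 0.0424, 0.1138]
ee_rot: [0.145, 3.137, 0.009]
force: [-0.3, 24.6, -5.6]
width: 0.216
gripper_force: 12.0
```

The stop is reached (24 N back). I ease off, release and lift.

Emit:
send_rows(increments=[[0,[0,0.5,0],[0,0,0]],[3.5,[0,0,0],[0,0,0]],[3.5,[0,0,0],[0,0,0]],[3.5,[0,0,0],[0,0,0]],[3.5,[0,0,-2],[0,0,0]]])

```text
clock: 14.95
position: [0.4659, 0.0412, 0.1323]
ee_rot: [-0.153, -3.134, 0.003]
force: [-0.4, -0.7, 0.7]
width: 0.376
gripper_force: 0.0
```

Emit:
send_rows(increments=[[3.5,[0,0,-4],[0,0,0]],[3.5,[0,0,-4],[0,0,0]],[3.5,[2,3.5,0],[0,0,0]],[3.5,[2,4,0],[0,0,0]],[3.5,[2,4,0],[0,0,0]]])

```text
clock: 15.45
position: [0.4185, 0.1628, 0.2143]
ee_rot: [0.156, 3.136, 0.001]
force: [0.8, -0.0, 0.3]
width: 0.383
gripper_force: 0.0
```

Emit:
send_rows(increments=[[3.5,[2,4,0],[0,0,0]],[3.5,[2,4,0],[0,0,0]],[3.5,[0,0,0],[0,0,0]],[3.5,[0,0,0],[0,0,0]]])

```text
clock: 15.85
position: [0.3865, 0.246, 0.2136]
ee_rot: [0.149, 3.138, -0.001]
force: [0.2, -1.2, -0.2]
width: 0.381
gripper_force: 0.0
```

Run:
```python
from h import *
c={}
for n in("scene","top"):
    im=arm.get_image(n);c[n]=[(a,x) for a,b,x in blobs(im,(0,150,60),(6,255,255))[0]];print(n,c[n],[(a,x.round(1)) for a,b,x in blobs(im,(105,120,40),(128,255,255))[0]])
    cv2.imwrite(f"pics/{n}6.png",im[:,:,::-1])
X=tri(c["top"][0][1],c["scene"][0][1])[0];r0=X[:2]-[.603,.0355];print(X,np.pi-.05-np.arctan2(r0[1],r0[0]))
cv2.imwrite("pics/s6.png",cv2.resize(cv2.imread("pics/scene6.png")[130:400,140:500],None,fx=2.2,fy=2.2))
```

```text
scene [(np.int32(117), array([348.52136752, 263.71794872]))] [(np.int32(1014), array([294.9, 175.4])), (np.int32(327), array([326.3, 208.5])), (np.int32(4866), array([617.4, 294.9])), (np.int32(22), array([321.7, 285.3])), (np.int32(313), array([339. , 299.7]))]
top [(np.int32(45), array([270.86666667, 236.28888889]))] [(np.int32(169), array([284.3, 227.1])), (np.int32(49), array([263.7, 228.3])), (np.int32(1254), array([397.4, 307.5])), (np.int32(360), array([345.1, 300.4])), (np.int32(8078), array([ 37. , 421.4]))]
[0.46951673 0.04462273 0.13250669] 0.01823753223019775
```

View pics/s6.png

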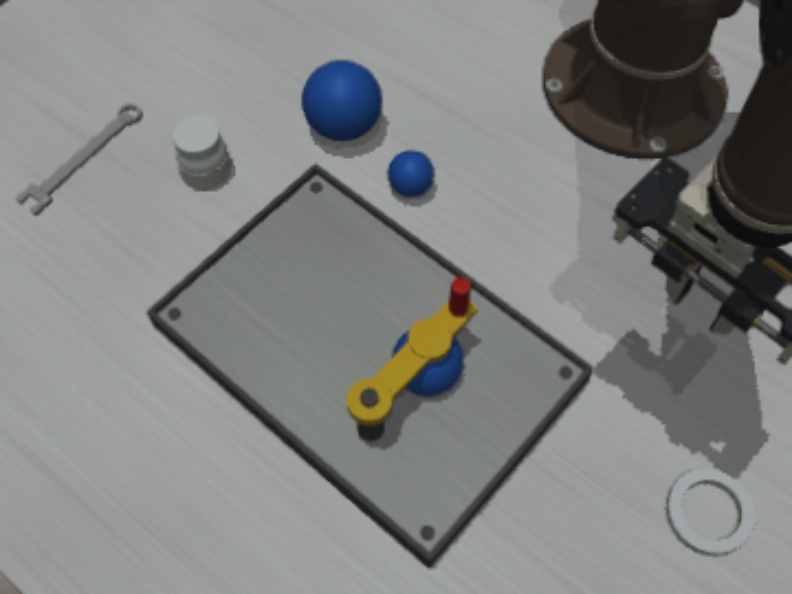

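The bar is home over the ball at crop (430,345), the keeper reads about 0.02 rad, and the bystanders are in place. I'm handing it in.

```bash
python3 -c "
from cell import arm
print(arm.sign_off())"
```

```text
the job is handed in; nothing more can be done
None
```

I swung the keeper bar open, rolled the ball along the plate into the seat, and swung the bar home to its stop (about 0.02 rad in the last images); the jar, seal ring and wrench were left alone, and the job is handed in, though the hand-in returned no verdict.

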